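Pump the grinder's hand lubricator until the indicator pin pops out

ROBOT

A 7-joint arm with a two-finger parallel gripper is mounted at the origin on the work surface. World frame = base frame: x ahead of the robot, y to its left, z up, the work surface at z = 0. Lengths are in m, angles in rad, forces in N, time in s.
With the tool pointing down it reaches from about 0.425 to 0.925 m from the base axis. Payload 6.8 kg.
Tool frame: the origin (TCP) lies at the very end of the fingers, on their centre line; the grasp point (between the pads) lies 19 mm behind it; z points along the fingers, x is the direction in which the jaws open and shut, and the axes are right-handed (so a half turn about z gives the same grasp; the last joint's range is limited). The gripper opens to 85 mm and grips with 20 to 120 N. Pads are 22 mm wide; open, the fingers measure 114 mm over their backs; the gripper's body (76 mm by 85 mm) begins 54 mm behind the grasp point. The pads swing forward as they close: fully open they stand 13 mm farther back than shut.
Start: joints at [1.004, 0.477, 0.022, 1.555, -0.011, 1.109, -0.083], TCP at [0.299, -0.605, 0.205] pointing down, gripper open.
Joint ranges: [-2.96, 2.96], [-0.34, 2.1], [-1.41, 1.46], [0.24, 2.44], [-1.37, 4.51], [0.17, 1.92], [-2.96, 2.96]. Speed limits (rad/s): [2.39, 2.39, 3.14, 3.14, 3.14, 3.14, 3.14].

INTERFACE

Orientations are given as a rotation vector (axis times angle).
In Python, from bench import * gives the robot as it stands.
- The arm moves only by the tool servo_tool, never from a script. Its argument "increments" is one flat list of numbers, 7 for each row, row after row: the shift along the tool's x, y, z in mm, then the turn, a rotation vector about the tool's x, y, z in rad, then the finger opening in mm, from 0 to 85.4. In form: [tx, ty, tz, wx, wy, wz, fingers, tx, ty, tz, wx, wy, wz, fingers, ...]. A call has exactly 8 rows; each row shifts and turns the commanded pose from where the row before left it, along the tool's axes as they then stand; what a row does not reach is not made up. A row lasts 1/8 s, in which the tool goes at most 62.5 mm and 10.7 degrees, less where a joint would pass 70% of its speed; a pose out of reach is approached as far as the arm can. A call is refused whole if a number of a shift passes 62.5 or a number of a turn 0.188, either way. A call with a gripper value outside its range is refused whole. The fingers move at their own pace and stop on an object; "squeeze" is the grip in N (left out, the last holds). Time passes only in rows, so rows that do not move let the fingers close, or fill a call up. It gives the time, the measured TCP pose, the force and the opening at its end, in the units of the state.
- get_obs(): the state, without advancing time (a new reading comes with each control period).
- grab_frame(name): name is "scene" or "side" or "wrist"; returns (picture, depth): 420x560x3 uint8, red, green, blue; 420x560 float32, m along the optical axis (not along the pixel's ray), 0 where there is no reading.
- calibration(name): a dict with "fx", "fy", "cx", "cy" (pixels), "eye" and "orientation" of the camera in the world; the wrist camera has in their place "T_tool_cam" (4x4, takes a point from camera to tool coordinates, whose origin is the TCP and whose axes are the tool frame's). Camera axes: x right, y up, looking along -z (the intrinsics and any distortion apply to the point x, -y, -z); pixel columns grow to the right and rows downward; lengths in m; the calibration is good to about 2 mm. A picture is of the moment at which its call begins: read the wrist's pose just before it. calibration takes no time and is no camera call.
- hand_in(): hands the job in, once; it reports no verdict.
The state is a dict: "clock": time; "joints": joint angles; "qvel": joint speeds; "tau": joint torques, N m; "tcp_pos": TCP position; "orientation": TCP orientation; "contact_force": force on the tool from outside, world axes, zero at the start; "moment": the same for the moment, N m; "grip_width": finger opening in m.
Only numpy, scipy, OpenCV 4.12 (cv2) and the standard library are available. Lean on these libraries where they do the work, as an engineer would, in place of code of your own. Each camera call takes 0.05 s, during which the arm holds its last target.

TASK

Lubricate the slideways of the bench specimen grinder before it is used: with your fingertips on top of the black palm knob, push the hand lubricator's plunger right down and let its spring bring it all the way back up, stroke after stroke, until the red indicator pin on the brass metering block has popped fully out. Press the knob from above without gripping it, do not touch the pin, and leave the brass cone mould, the oil bottle, the mortar prism and the brush where they are. Finish with the knob back up and the hand clear of everything.

Things in the scene. Friction and masses are not known exactly. Their poses are not given: they have to be found in the camera images.
- grinder: Fixed bench grinder with its lubricator. Origin: on the bench, on the lubricator's plunger axis; z up; +y points to the grey cast bed and white motor (y 130 to 502 mm, x -150 to 190 mm, up to 251 mm high). The lubricator: clear oil reservoir and aluminium head, 80 mm wide, head top at 146 mm, rod gland to 158 mm, on a 12 mm steel ledge (x -75 to 125, y -60 to 140 mm).
- knob_top (a point): Centre of the flat top (44 mm in diameter) of the black palm knob; the knob is 50 mm in diameter, 18 mm high, on a 10 mm rod inside a return spring, and moves straight up and down. Its top is 214 mm above the bench when up, 184 mm when right down.
- plunger (a joint): Plunger travel in m: 0 with the knob up, 0.030 right down. The spring (5 to 9 N) returns the knob as the finger rises; a pumping stroke takes 8 to 17 N at 50 to 100 mm/s. Only down strokes pump. A stroke of 28 mm or more with a return to within 1 mm of the top counts fully; short ones pump less or nothing.
- indicator (a joint): How far the red pin has come out, in m: 0 in, 0.018 fully out (0.0172 or more after full strokes). Starts at 0 to 0.006, rises 3 to 6 mm with each full stroke (the last one may give less), so 3 to 5 strokes in all. It stays out by itself. Once it is fully out the pump runs idle: it rises no more and further strokes do no harm.
- pin_tip (a point): Centre of the flat top end of the red indicator pin (11 mm in diameter, upright) on the metering block: 91.5 mm above the bench when in (3 mm above the brass nut), 109.5 mm when fully out (21 mm above the nut).
- red_pin: The red indicator pin itself; its origin is the centre of its top end. Not to be touched.
- cone_mould: Bystander: hollow brass cone mould, 100 mm wide at the foot, 70 mm at the top, 60 mm high, loose on the bench. Origin: centre of its underside.
- oil_bottle: Bystander: white plastic oil bottle with a blue cap, 58 mm in diameter, 150 mm high, standing loose on the bench. Origin: centre of its underside.
- mortar_prism: Bystander: grey mortar prism 160 x 40 x 40 mm lying loose on the bench, long along its x. Origin: centre of its underside.
- brush: Bystander: flat brush 200 mm long, about 20 mm high, 42 mm wide at the ferrule, wooden handle, lying loose on the bench along its x, bristles to +x. Origin: middle of its length, on the bench.
- nut_top (a point): Centre of the top of the brass nut (24 mm in diameter, 88.5 mm above the bench) on the brass metering block, out of which the red pin rises. The block (50 x 42 mm, 79 mm high) stands on the ledge beside the lubricator, its centre 85 mm along the grinder's +x from the plunger axis.
- knob: The black palm knob itself; its origin is the centre of its underside, 18 mm below point knob_top. To be pressed on its top, not gripped.

How it is judged:
By the outcome, as a careful person would: the job done as asked, in the order asked, and still so for the second after the job is handed in, with the robot touching nothing.
It also fails if it takes over 42 s, if anything falls off the work surface, if the arm or the gripper's body presses on something with over 40 N, if the wrist force passes 120 N, or if a joint passes its speed limit or range.

## Working session

There is one attempt and no reset: what is moved stays moved. The work goes in short steps, Python scripts to look and compute and a tool call to move; the robot and the scene stay as the last step left them, time stands still between calls to the robot, and variables do not carry over. Pictures are saved under pics/ and viewed, and the job is handed in when it is done.

Besides the shell and the picture viewer there is one more tool, called after "Request:" as name(argument=value, ...) on one line, values as JSON. servo_tool: Moves the arm, as the interface text tells. Its arguments: {"type":"object","properties":{"increments":{"type":"array","items":{"type":"number"}},"squeeze":{"type":"number"}},"required":["increments"]}

```bash
mkdir -p pics; python3 - <<'E'
from bench import *
import cv2,numpy as np
s=get_obs(); print({k:np.round(v,3) for k,v in s.items()})
for n in("scene","side"):
    p,d=grab_frame(n); cv2.imwrite(f"pics/{n}0.png",p[:,:,::-1]); np.save(f"pics/{n}0.npy",d); np.save(f"pics/{n}0p.npy",p)
    print(n,calibration(n))
print(calibration("wrist"))
E
```

```text
{'clock': np.float64(0.0), 'joints': array([ 1.004,  0.478,  0.022,  1.556, -0.011,  1.109, -0.083]), 'qvel': array([-0.002,  0.002, -0.001,  0.   , -0.001, -0.   , -0.001]), 'tau': array([ 1.0000e-03, -5.9645e+01,  1.6080e+00, -2.8120e+01,  1.2000e-02,
        9.0000e-03, -0.0000e+00]), 'tcp_pos': array([ 0.299, -0.605,  0.204]), 'orientation': array([-2.668e+00,  1.658e+00,  2.000e-03]), 'contact_force': array([ 0.04 , -0.222, -0.791]), 'moment': array([-0.013,  0.04 ,  0.029]), 'grip_width': np.float64(0.085)}
scene {'fx': 459.93716915489296, 'fy': 459.93716915489296, 'cx': 273.517801879164, 'cy': 209.4348388783787, 'eye': array([1.15191926, 0.08303855, 0.87310333]), 'orientation': array([0.4793063 , 0.68994696, 1.80775636])}
side {'fx': 408.2219896883312, 'fy': 408.2219896883312, 'cx': 272.57308424711874, 'cy': 216.44691034370672, 'eye': array([ 0.44290163, -0.71265878,  0.55587814]), 'orientation': array([ 0.98570996, -0.11985329, -0.16355915])}
{'fx': 332.8654387092146, 'fy': 332.8654387092146, 'cx': 281.02679968636687, 'cy': 207.9462167275444, 'T_tool_cam': array([[ 9.99999837e-01, -6.71982162e-05, -5.67118170e-04,
        -3.58892172e-04],
       [-2.34946420e-04, -9.53530407e-01, -3.01296710e-01,
        -7.68944910e-02],
       [-5.20517818e-04,  3.01296795e-01, -9.53530267e-01,
        -1.70282766e-01],
       [ 0.00000000e+00,  0.00000000e+00,  0.00000000e+00,
         1.00000000e+00]])}
```

View pics/scene0.png

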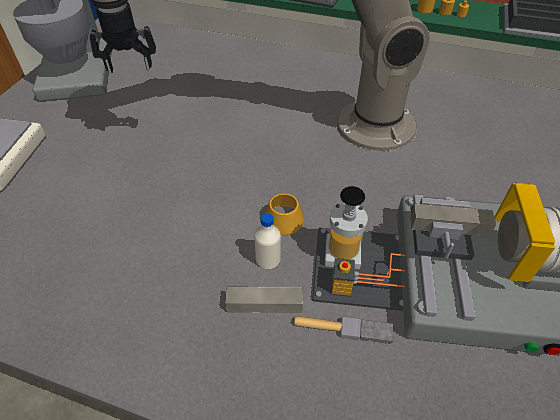

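View pics/side0.png

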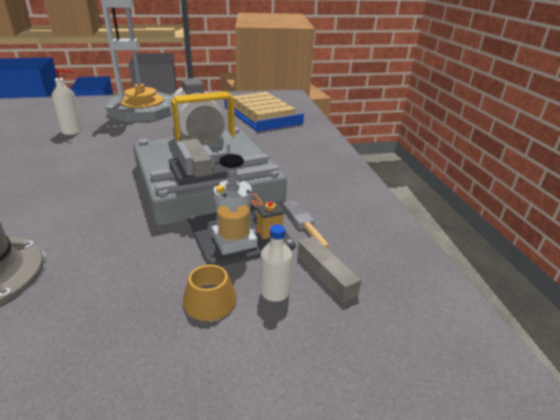

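The scene view shows the knob at about (352,196) and the red pin at (345,266). The bottle is at (267,245), the cone at (287,212), and the grinder is to the right. In the side view the knob is at (231,161) and the pin at (270,206).

```bash
cat > h.py <<'E'
import numpy as np,cv2
from scipy.spatial.transform import Rotation as R
from bench import calibration
def cam(n,obs=None):
    c=calibration(n)
    if n=="wrist":
        T=np.eye(4);T[:3,:3]=R.from_rotvec(obs["orientation"]).as_matrix();T[:3,3]=obs["tcp_pos"];T=T@c["T_tool_cam"]
        return c,T[:3,3],T[:3,:3]
    return c,np.array(c["eye"]),R.from_rotvec(c["orientation"]).as_matrix()
def ray(C,u,v):
    c,e,M=C
    return M@np.array([(u-c["cx"])/c["fx"],-(v-c["cy"])/c["fy"],-1.])
def plane(C,u,v,z):
    r=ray(C,u,v); return C[1]+r*(z-C[1][2])/r[2]
def proj(C,p):
    c,e,M=C; q=M.T@(np.array(p)-e); return np.array([c["cx"]+c["fx"]*q[0]/-q[2], c["cy"]-c["fy"]*q[1]/-q[2]]),-q[2]
def two(C1,p1,C2,p2):
    r1=ray(C1,*p1);r2=ray(C2,*p2);A=np.stack([r1,-r2],1)
    t=np.linalg.lstsq(A,C2[1]-C1[1],rcond=None)[0]
    a=C1[1]+r1*t[0];b=C2[1]+r2*t[1];return (a+b)/2,np.linalg.norm(a-b)
E
python3 - <<'E'
from h import *
W={"scene":dict(knob=(325,180,380,212),pin=(330,255,360,275)),"side":dict(knob=(212,148,250,175),pin=(258,196,284,214))}
pts={}
for n in W:
    p=np.load(f"pics/{n}0p.npy").astype(int);d=np.load(f"pics/{n}0.npy");C=cam(n)
    for k,(a,b,c2,e) in W[n].items():
        q=p[b:e,a:c2]
        m=(q.max(2)<45) if k=="knob" else ((q[...,0]>130)&(q[...,1]<70)&(q[...,2]<70))
        nn,l,st,ce=cv2.connectedComponentsWithStats(m.astype(np.uint8))
        i=1+np.argmax(st[1:,4]); v,u=np.nonzero(l==i); v=v+b;u=u+a
        dd=d[v,u]; P=np.array([C[1]+ray(C,x,y)*z for x,y,z in zip(u,v,dd) if z>0])
        print(n,k,st[i],"cen",u.mean(),v.mean(),"zrange",np.percentile(P[:,2],[5,50,95]))
        zt=.214 if k=="knob" else np.percentile(P[:,2],90)
        top=P[P[:,2]>np.percentile(P[:,2],98)-.006]; print(" top pts",len(top),top.mean(0),(top.max(0)-top.min(0)))
        pts[n,k]=(u.mean(),v.mean())
        print(" plane", plane(C,u.mean(),v.mean(),.214 if k=="knob" else .095))
for k in("knob","pin"): print(k,two(cam("scene"),pts["scene",k],cam("side"),pts["side",k]))
for n,b in dict(scene=(220,160,440,350),side=(160,130,370,330)).items():
    p=np.load(f"pics/{n}0p.npy");cv2.imwrite(f"pics/{n}0c.png",cv2.resize(p[b[1]:b[3],b[0]:b[2],::-1],None,fx=3,fy=3,interpolation=2)[:600,:800])
E
```

```text
scene knob [ 15   6  25  20 374] cen 352.20588235294116 195.6951871657754 zrange [0.20682392 0.21200248 0.21413128]
 top pts 328 [0.51633554 0.02044726 0.21218746] [0.04902818 0.04571157 0.00655264]
 plane [0.5204052  0.02087996 0.214     ]
scene pin [13  8  5  5 21] cen 345.0 264.85714285714283 zrange [0.089225   0.09086066 0.09381361]
 top pts 21 [0.59766061 0.03833857 0.09112327] [0.00952015 0.00943657 0.00558361]
 plane [0.60041476 0.03856105 0.095     ]
side knob [  8   7  23  13 227] cen 231.03964757709252 160.73568281938327 zrange [0.20706682 0.21265164 0.21397503]
 top pts 203 [0.51094728 0.00902748 0.21228999] [0.04230755 0.04096594 0.00607704]
 plane [0.51050649 0.00280135 0.214     ]
side pin [11  6  3  3  9] cen 270.0 203.0 zrange [0.09165158 0.09248629 0.09320487]
 top pts 9 [0.59552444 0.03401435 0.09247171] [0.00551738 0.00724752 0.00183797]
 plane [0.59469024 0.02993355 0.095     ]
knob (array([0.51222935, 0.02012645, 0.20562646]), np.float64(0.00023705154718557843))
pin (array([0.59651242, 0.03831438, 0.08969603]), np.float64(0.00026262994876709197))
```

```bash
true
python3 - <<'E'
from h import *
from bench import *
o=get_obs();M=R.from_rotvec(o["orientation"]).as_matrix()
print(M.round(3)); print(M.T@(np.array([.5122,.0201,.25])-o["tcp_pos"])*1e3, o["clock"])
# expected motion of geometry
k=np.array([.5122,.0201]);p=np.array([.5965,.0383]);print(np.linalg.norm(p-k))
E
```

```text
[[ 0.443 -0.897 -0.001]
 [-0.897 -0.443  0.001]
 [-0.002  0.    -1.   ]]
[-465.6846007  -468.1685869   -45.69414458] 0.1
0.0862422750163747
```

Request:
servo_tool(increments=[0, 0, -40, 0, 0, 0, 0, -10, -10, -40, 0, 0, 0, 0, -34, -34, 0, 0, 0, 0, 0, -34, -34, 0, 0, 0, 0, 0, -34, -34, 0, 0, 0, 0, 0, -34, -34, 0, 0, 0, 0, 0, -34, -34, 0, 0, 0, 0, 0, -34, -34, 0, 0, 0, 0, 0])

```text
clock: 1.1
tcp_pos: [0.3962, -0.3168, 0.2842]
orientation: [2.668, -1.658, -0.001]
contact_force: [0.4, 0.2, 0.2]
grip_width: -0.0001
```

Request:
servo_tool(increments=[-34, -34, 0, 0, 0, 0, 0, -34, -34, 0, 0, 0, 0, 0, -34, -34, 0, 0, 0, 0, 0, -34, -34, 0, 0, 0, 0, 0, -34, -34, 0, 0, 0, 0, 0, -34, -34, 0, 0, 0, 0, 0, -30, -30, 0, 0, 0, 0, 0, -18, -20, 0, 0, 0, 0, 0])

```text
clock: 2.1
tcp_pos: [0.5122, 0.0223, 0.2843]
orientation: [-2.67, 1.655, 0.001]
contact_force: [0.7, -0.1, 0.7]
grip_width: -0.0002
```

Request:
servo_tool(increments=[0, 0, 0, 0, 0, 0, 0, 0, 0, 0, 0, 0, 0, 0, 0, 0, 0, 0, 0, 0, 0, 0, 0, 0, 0, 0, 0, 0, 0, 0, 0, 0, 0, 0, 0, 0, 0, 0, 0, 0, 0, 0, 0, 0, 0, 0, 0, 0, 0, 0, 0, 0, 0, 0, 0, 0])

```text
clock: 3.1
tcp_pos: [0.5122, 0.0199, 0.2845]
orientation: [2.668, -1.658, 0.0]
contact_force: [0.2, -0.1, 0.2]
grip_width: 0.0002
```

```bash
cat > look.py <<'E'
import sys
from h import *
from bench import *
o=get_obs()
print({k:np.round(o[k],4) for k in("clock","tcp_pos","orientation","contact_force","joints")})
t=sys.argv[1]
for n in sys.argv[2:]:
    o=get_obs();p,d=grab_frame(n); cv2.imwrite(f"pics/{n}{t}.png",p[:,:,::-1]);np.save(f"pics/{n}{t}.npy",d);np.save(f"pics/{n}{t}p.npy",p);np.save(f"pics/{n}{t}o.npy",np.r_[o["tcp_pos"],o["orientation"]])
E
python3 look.py 1 wrist scene; python3 - <<'E'
from h import *
from bench import *
C=cam("wrist",get_obs());
for z in(.214,):print(proj(C,[.5122,.0201,z]),proj(C,[.5965,.0383,.0925]),proj(C,get_obs()["tcp_pos"]))
E
```

```text
{'clock': np.float64(3.1), 'tcp_pos': array([0.5122, 0.0199, 0.2845]), 'orientation': array([ 2.6684, -1.658 ,  0.    ]), 'contact_force': array([ 0.1621, -0.147 ,  0.1541]), 'joints': array([ 0.2212,  0.1665, -0.4298,  1.813 ,  0.0749,  1.178 , -1.344 ])}
(array([281.0788692, 208.847038 ]), np.float64(0.2527349034162806)) (array([301.40061994,  95.82135702]), np.float64(0.3434025232748651)) (array([281.47655551, 247.44364704]), np.float64(0.18553866248169104))
```

View pics/wrist1.png

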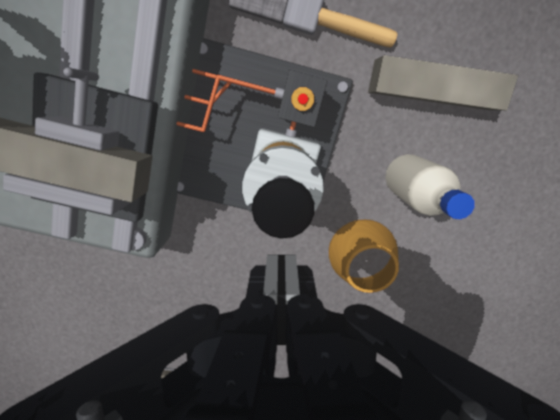

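View pics/scene1.png

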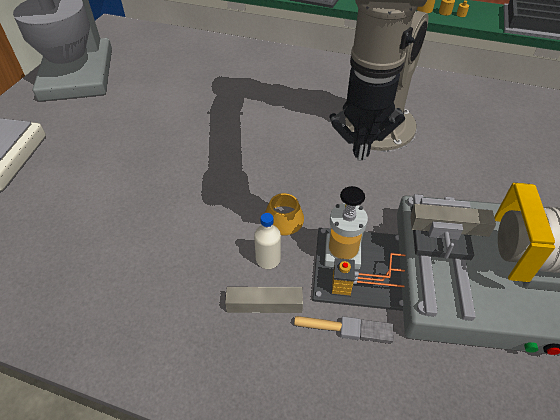

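The wrist view shows the knob top at (283,207), against a prediction of (281,209). The pin is at (303,99), against (301,96). Both agree within 2 mm, so I'll descend and make the first stroke.

Request:
servo_tool(increments=[0, 0, 22, 0, 0, 0, 0, 0, 0, 22, 0, 0, 0, 0, 0, 0, 15, 0, 0, 0, 0, 0, 0, 6, 0, 0, 0, 0, 0, 0, 9, 0, 0, 0, 0, 0, 0, 9, 0, 0, 0, 0, 0, 0, 9, 0, 0, 0, 0, 0, 0, 9, 0, 0, 0, 0])

```text
clock: 4.2
tcp_pos: [0.5123, 0.0198, 0.1833]
orientation: [-2.668, 1.658, -0.001]
contact_force: [-2.8, -1.0, 10.5]
grip_width: 0.0001
```

```bash
python3 look.py 2 wrist scene side;  python3 look.py 2b
```

```text
{'clock': np.float64(4.2), 'tcp_pos': array([0.5123, 0.0198, 0.1833]), 'orientation': array([-2.6682e+00,  1.6583e+00, -5.0000e-04]), 'contact_force': array([-2.756 , -0.9927, 10.4551]), 'joints': array([ 0.2016,  0.2653, -0.4242,  1.9388,  0.132 ,  0.9639, -1.3971])}
{'clock': np.float64(4.35), 'tcp_pos': array([0.5123, 0.0198, 0.1835]), 'orientation': array([ 2.6683e+00, -1.6581e+00,  2.0000e-04]), 'contact_force': array([-1.9564, -0.6232,  4.2973]), 'joints': array([ 0.2016,  0.2653, -0.4242,  1.9385,  0.1319,  0.9645, -1.3969])}
```

```bash
python3 - <<'E'
import cv2,numpy as np
a=np.load("pics/scene2p.npy")[150:310,300:400,::-1];b=np.load("pics/side2p.npy")[130:260,190:310,::-1]
f=lambda x:cv2.resize(x,(390,590),interpolation=2) 
cv2.imwrite("pics/c2.png",np.hstack([f(a),cv2.resize(b,(400,590))]))
E
```

```text
(no output)
```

View pics/c2.png

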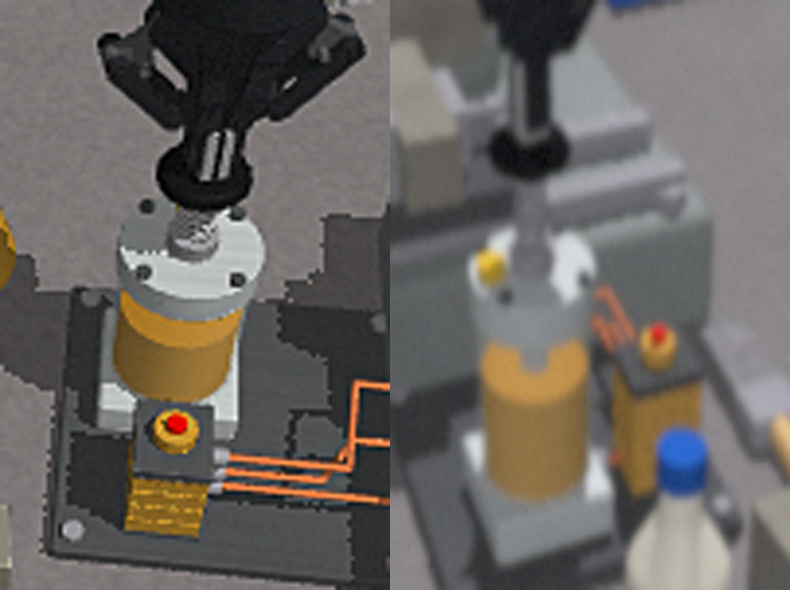

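View pics/wrist2.png

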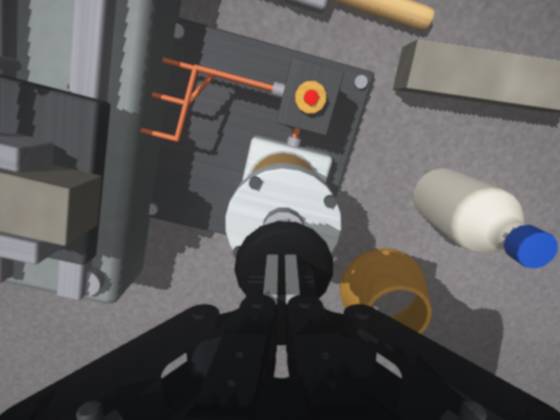

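```bash
python3 - <<'E'
from h import *
for n,w in dict(scene=(325,180,385,225),side=(205,148,255,200)).items():
  for t in "02":
    p=np.load(f"pics/{n}{t}p.npy").astype(int);d=np.load(f"pics/{n}{t}.npy");C=cam(n)
    print(n,t,"proj top up",proj(C,[.5122,.0201,.214])[0],"down",proj(C,[.5122,.0201,.184])[0])
    for v in range(w[1],w[3],2):
      u=int(round(351 if n=="scene" else 231))
      for uu in (u,u-8):
        z=d[v,uu];P=C[1]+ray(C,uu,v)*z
        print(v,uu,p[v,uu],P.round(4),end=" | ")
      print()
E
```

```text
scene 0 proj top up [352.74120847 192.72594877] down [350.94543003 202.95909055]
180 351 [123 119 118] [ 2.598e-01 -1.510e-02 -1.000e-04] | 180 343 [121 116 116] [ 0.266  -0.0355 -0.0008] | 
182 351 [121 115 116] [ 0.266  -0.0136 -0.0012] | 182 343 [121 117 115] [ 0.2729 -0.0338 -0.0012] | 
184 351 [117 115 112] [ 0.2726 -0.012  -0.002 ] | 184 343 [124 121 120] [ 0.2792 -0.0322 -0.0023] | 
186 351 [33 32 33] [0.493  0.0125 0.2119] | 186 343 [118 112 114] [ 0.286  -0.0305 -0.0027] | 
188 351 [17 15 17] [0.5002 0.0139 0.2136] | 188 343 [131 127 125] [ 0.2933 -0.0287 -0.0027] | 
190 351 [20 18 18] [0.5047 0.0151 0.2127] | 190 343 [7 5 6] [5.108e-01 2.000e-04 2.137e-01] | 
192 351 [20 18 20] [0.5096 0.0162 0.2122] | 192 343 [20 17 20] [0.5152 0.0013 0.2127] | 
194 351 [22 20 25] [0.5154 0.0175 0.2126] | 194 343 [19 17 21] [0.5205 0.0026 0.2127] | 
196 351 [23 20 22] [0.5227 0.0189 0.2148] | 196 343 [21 21 23] [0.5231 0.0035 0.2098] | 
198 351 [25 26 25] [0.5256 0.0199 0.2123] | 198 343 [19 17 17] [0.5288 0.0048 0.2103] | 
200 351 [25 23 24] [0.5304 0.021  0.2118] | 200 343 [12  8 11] [0.
[... 7647 characters left out ...]
0.4956 0.0382 0.1452] | 
186 231 [104 103 109] [0.5089 0.0041 0.1581] | 186 223 [210 193 142] [0.4938 0.0147 0.1535] | 
188 231 [110 111 116] [0.5088 0.0036 0.1538] | 188 223 [158 136  70] [0.4933 0.0103 0.1513] | 
190 231 [112 112 119] [0.5088 0.0059 0.1479] | 190 223 [144 120  59] [0.4926 0.0036 0.1505] | 
192 231 [119 119 124] [0.5084 0.0025 0.1452] | 192 223 [125 118 103] [0.4926 0.0056 0.1448] | 
194 231 [123 126 129] [ 0.5076 -0.0046  0.1447] | 194 223 [88 90 92] [ 0.4913 -0.0105  0.1495] | 
196 231 [123 127 128] [ 0.5067 -0.0133  0.1452] | 196 223 [90 91 94] [ 0.491  -0.0123  0.146 ] | 
198 231 [131 138 139] [ 0.506  -0.0193  0.1442] | 198 223 [129 132 136] [ 0.4907 -0.0142  0.1425] |
```

```bash
python3 - <<'E'
from h import *
C=cam("scene");d=np.load("pics/scene1.npy")
print("proj tcp",proj(C,[.5122,.0199,.2845])[0])
v,u=np.mgrid[120:175,335:395]
P=np.array([C[1]+ray(C,x,y)*d[y,x] for x,y in zip(u.ravel(),v.ravel())])
k=(P[:,2]>.2)&(np.hypot(P[:,0]-.5122,P[:,1]-.02)<.04); Q=P[k]
print("lowest hand pts scene",np.percentile(Q[:,2],[0,1,5,20]),Q[np.argsort(Q[:,2])[:6]])
o=np.load("pics/wrist1o.npy");C=cam("wrist",dict(tcp_pos=o[:3],orientation=o[3:]));d=np.load("pics/wrist1.npy")
for y in range(245,300,5):
  print(y,(C[1]+ray(C,274,y)*d[y,274]).round(4))
C=cam("wrist",dict(tcp_pos=o[:3],orientation=o[3:]))
print("proj tcp shut -24mm",proj(C,[.5122,.0199,.3085])[0])
E
```

```text
proj tcp [357.22746487 166.53280561]
lowest hand pts scene [0.31029982 0.31591717 0.32347932 0.34758103] [[0.52095556 0.01803763 0.31029982]
 [0.52397279 0.02040846 0.31117623]
 [0.5199057  0.01762637 0.31169809]
 [0.52020241 0.03024497 0.31320645]
 [0.52100688 0.02856927 0.31341177]
 [0.52254826 0.02696042 0.31427175]]
245 [ 0.3968 -0.0254  0.0023]
250 [ 3.887e-01 -2.930e-02  3.000e-04]
255 [0.521  0.0281 0.3182]
260 [0.5208 0.0279 0.3228]
265 [0.5207 0.0278 0.3272]
270 [0.5204 0.0275 0.331 ]
275 [0.5208 0.0276 0.3358]
280 [0.5211 0.0277 0.3402]
285 [0.5211 0.0276 0.3439]
290 [0.521  0.0274 0.3471]
295 [0.5207 0.0272 0.3499]
proj tcp shut -24mm [281.59416079 267.74401255]
```

The knob top is at 0.208 m with the TCP reading 0.1834 m. Both cameras also put the closed fingertips about 25 mm above the reported TCP, so contact is at TCP z of about 0.1895 and the bottom of travel at about 0.160. I'll go up first, then make one full stroke while watching the force.

Request:
servo_tool(increments=[0, 0, -6, 0, 0, 0, 0, 0, 0, -7, 0, 0, 0, 0, 0, 0, 0, 0, 0, 0, 0, 0, 0, 9, 0, 0, 0, 0, 0, 0, 9, 0, 0, 0, 0, 0, 0, 9, 0, 0, 0, 0, 0, 0, 8, 0, 0, 0, 0, 0, 0, 1, 0, 0, 0, 0])

```text
clock: 5.35
tcp_pos: [0.5126, 0.0198, 0.1608]
orientation: [-2.668, 1.658, -0.001]
contact_force: [-3.7, -0.8, 12.2]
grip_width: 0.0001
```

```bash
python3 look.py 3 scene side;  python3 look.py 3b; python3 - <<'E'
from h import *
for n,u,v0,v1 in(("scene",343,190,225),("side",223,155,190)):
    C=cam(n);d=np.load(f"pics/{n}3.npy");p=np.load(f"pics/{n}3p.npy")
    for v in range(v0,v1,3): print(n,v,p[v,u],(C[1]+ray(C,u,v)*d[v,u]).round(3))
E
```

```text
{'clock': np.float64(5.35), 'tcp_pos': array([0.5126, 0.0198, 0.1608]), 'orientation': array([-2.6682e+00,  1.6581e+00, -1.1000e-03]), 'contact_force': array([-3.7029, -0.7668, 12.1759]), 'joints': array([ 0.1947,  0.2929, -0.42  ,  1.9616,  0.1495,  0.9162, -1.4128])}
{'clock': np.float64(5.45), 'tcp_pos': array([0.5126, 0.0199, 0.1609]), 'orientation': array([-2.6682e+00,  1.6581e+00, -1.1000e-03]), 'contact_force': array([-2.0532, -0.8426, 10.8077]), 'joints': array([ 0.1947,  0.2928, -0.4201,  1.9615,  0.1494,  0.9163, -1.4127])}
scene 190 [38 37 41] [0.536 0.003 0.239]
scene 193 [80 77 78] [0.536 0.004 0.231]
scene 196 [139 136 134] [ 0.32  -0.022 -0.004]
scene 199 [10  9  9] [0.508 0.003 0.185]
scene 202 [17 17 17] [0.516 0.004 0.185]
scene 205 [22 21 23] [0.526 0.007 0.187]
scene 208 [16 19 21] [0.532 0.008 0.186]
scene 211 [14 13 14] [0.535 0.01  0.181]
scene 214 [61 59 62] [0.52  0.009 0.154]
scene 217 [66 66 68] [0.523 0.01  0.149]
scene 220 [111 115 114] [0.527 0.011 0.144]
scene 223 [193 195 192] [0.534 0.013 0.143]
side 155 [124 126 129] [0.511 0.218 0.128]
side 158 [123 126 129] [0.518 0.317 0.074]
side 161 [73 74 76] [0.511 0.219 0.111]
side 164 [88 91 92] [0.509 0.202 0.111]
side 167 [70 72 76] [0.508 0.187 0.111]
side 170 [22 19 22] [0.496 0.022 0.185]
side 173 [16 11 13] [0.494 0.008 0.186]
side 176 [20 18 26] [0.494 0.003 0.182]
side 179 [ 99  98 102] [0.506 0.173 0.085]
side 182 [202 206 211] [0.496 0.047 0.145]
side 185 [200 197 189] [0.495 0.033 0.146]
side 188 [148 124  62] [0.493 0.011 0.151]
```

Request:
servo_tool(increments=[0, 0, 2, 0, 0, 0, 0, 0, 0, 1, 0, 0, 0, 0, 0, 0, 0, 0, 0, 0, 0, 0, 0, 0, 0, 0, 0, 0, 0, 0, 0, 0, 0, 0, 0, 0, 0, 0, 0, 0, 0, 0, 0, 0, 0, 0, 0, 0, 0, 0, 0, 0, 0, 0, 0, 0])

```text
clock: 6.45
tcp_pos: [0.5126, 0.0199, 0.1581]
orientation: [-2.668, 1.658, -0.001]
contact_force: [-3.3, 0.1, 11.8]
grip_width: 0.0002
```

Request:
servo_tool(increments=[0, 0, -9, 0, 0, 0, 0, 0, 0, -9, 0, 0, 0, 0, 0, 0, -9, 0, 0, 0, 0, 0, 0, -9, 0, 0, 0, 0, 0, 0, -3, 0, 0, 0, 0, 0, 0, 0, 0, 0, 0, 0, 0, 0, 0, 0, 0, 0, 0, 0, 0, 0, 0, 0, 0, 0])

```text
clock: 7.45
tcp_pos: [0.5119, 0.0198, 0.1961]
orientation: [2.668, -1.658, -0.001]
contact_force: [0.0, -0.5, 0.4]
grip_width: -0.0
```

```bash
cat > pin.py <<'E'
import sys
from h import *
t=sys.argv[1]
W=dict(scene=(330,245,362,278),side=(256,190,286,216),wrist=(240,30,380,150)); pt={}
import os
for n in W:
    if not os.path.exists(f"pics/{n}{t}p.npy"): continue
    p=np.load(f"pics/{n}{t}p.npy").astype(int);d=np.load(f"pics/{n}{t}.npy")
    if n=="wrist":
        o=np.load(f"pics/wrist{t}o.npy");C=cam(n,dict(tcp_pos=o[:3],orientation=o[3:]))
    else: C=cam(n)
    a,b,c,e=W[n];q=p[b:e,a:c];m=(q[...,0]>110)&(q[...,1]<75)&(q[...,2]<75)
    nn,l,st,ce=cv2.connectedComponentsWithStats(m.astype(np.uint8))
    if nn<2: print(n,"none");continue
    i=1+np.argmax(st[1:,4]);v,u=np.nonzero(l==i);v+=b;u+=a
    P=np.array([C[1]+ray(C,x,y)*d[y,x] for x,y in zip(u,v)])
    print(n,st[i],"z 10/50/90",np.percentile(P[:,2],[10,50,90]).round(4))
    print("  expected tip in/out",proj(C,[.5965,.0383,.0915])[0].round(1),proj(C,[.5965,.0383,.1095])[0].round(1),"top px of red row",v.min(),"cen",u.mean().round(1),v.mean().round(1))
    # knob top
    if n!="wrist":
        top=[]
        for uu in range(*( (335,371) if n=="scene" else (220,243))):
            for vv in range(*((175,215) if n=="scene" else (145,180))):
                if p[vv,uu].max()<45:
                    X=C[1]+ray(C,uu,vv)*d[vv,uu]
                    if np.hypot(X[0]-.5122,X[1]-.0201)<.026 and .17<X[2]<.22: top.append(X[2])
        print("  knob z p90",np.percentile(top,[50,80,95]).round(4) if top else None)
E
python3 look.py 4 scene side wrist; python3 pin.py 0; python3 pin.py 4
```

```text
{'clock': np.float64(7.45), 'tcp_pos': array([0.5119, 0.0198, 0.1961]), 'orientation': array([ 2.6681e+00, -1.6578e+00, -9.0000e-04]), 'contact_force': array([ 0.0087, -0.5495,  0.403 ]), 'joints': array([ 0.2055,  0.2505, -0.4265,  1.925 ,  0.1227,  0.9919, -1.3885])}
scene [13 17  5  6 23] z 10/50/90 [0.0888 0.0908 0.0933]
  expected tip in/out [345.1 264.3] [346.1 259.2] top px of red row 262 cen 345.0 264.7
  knob z p90 [0.212  0.2133 0.2141]
side [13 12  3  3  9] z 10/50/90 [0.0919 0.0925 0.0931]
  expected tip in/out [270.1 202.3] [270.3 195.2] top px of red row 202 cen 270.0 203.0
  knob z p90 [0.2128 0.2135 0.214 ]
scene [13 16  5  7 28] z 10/50/90 [0.0903 0.0955 0.0977]
  expected tip in/out [345.1 264.3] [346.1 259.2] top px of red row 261 cen 345.2 263.9
  knob z p90 [0.2119 0.2132 0.2143]
side [12 10  5  6 20] z 10/50/90 [0.0903 0.0964 0.098 ]
  expected tip in/out [270.1 202.3] [270.3 195.2] top px of red row 200 cen 270.0 202.4
  knob z p90 [0.2128 0.2134 0.2139]
wrist [ 64  60  14  14 149] z 10/50/90 [0.0975 0.0986 0.0995]
  expected tip in/out [308.   93.3] [309.9  92.6] top px of red row 90 cen 310.2 97.0
```

Knob is back up at 0.214 and the pin has risen about 5 mm, to roughly 98 mm. I'll make the next stroke slightly deeper to find the stop.

Request:
servo_tool(increments=[0, 0, 9, 0, 0, 0, 0, 0, 0, 9, 0, 0, 0, 0, 0, 0, 9, 0, 0, 0, 0, 0, 0, 9, 0, 0, 0, 0, 0, 0, 3, 0, 0, 0, 0, 0, 0, 1, 0, 0, 0, 0, 0, 0, 1, 0, 0, 0, 0, 0, 0, 0, 0, 0, 0, 0])

```text
clock: 8.6
tcp_pos: [0.5128, 0.0199, 0.1572]
orientation: [-2.668, 1.658, -0.002]
contact_force: [-6.1, -1.4, 19.9]
grip_width: -0.0001
```

```bash
python3 look.py 5 scene side; python3 pin.py 5
```

```text
{'clock': np.float64(8.6), 'tcp_pos': array([0.5128, 0.0199, 0.1572]), 'orientation': array([-2.6680e+00,  1.6583e+00, -2.4000e-03]), 'contact_force': array([-6.1181, -1.4377, 19.9495]), 'joints': array([ 0.1934,  0.2973, -0.4195,  1.9652,  0.1531,  0.908 , -1.4164])}
scene [13 15  6  8 36] z 10/50/90 [0.0888 0.0991 0.1027]
  expected tip in/out [345.1 264.3] [346.1 259.2] top px of red row 260 cen 345.4 263.2
  knob z p90 [0.1826 0.1967 0.2125]
side [12  8  5  8 31] z 10/50/90 [0.0924 0.0986 0.102 ]
  expected tip in/out [270.1 202.3] [270.3 195.2] top px of red row 198 cen 270.1 201.2
  knob z p90 [0.1831 0.2038 0.2143]
```

Bottomed: the force rose to 20 N, held at TCP z 0.157. The pin is now at about 103 mm. I'll return and stroke again.

Request:
servo_tool(increments=[0, 0, -10, 0, 0, 0, 0, 0, 0, -10, 0, 0, 0, 0, 0, 0, -10, 0, 0, 0, 0, 0, 0, -8, 0, 0, 0, 0, 0, 0, -3, 0, 0, 0, 0, 0, 0, 0, 0, 0, 0, 0, 0, 0, 0, 0, 0, 0, 0, 0, 0, 0, 0, 0, 0, 0])

```text
clock: 9.7
tcp_pos: [0.5119, 0.0198, 0.1962]
orientation: [2.668, -1.658, -0.001]
contact_force: [0.4, -0.1, -0.9]
grip_width: -0.0001
```

Request:
servo_tool(increments=[0, 0, 9, 0, 0, 0, 0, 0, 0, 9, 0, 0, 0, 0, 0, 0, 9, 0, 0, 0, 0, 0, 0, 9, 0, 0, 0, 0, 0, 0, 4, 0, 0, 0, 0, 0, 0, 1, 0, 0, 0, 0, 0, 0, 0, 0, 0, 0, 0, 0, 0, 0, 0, 0, 0, 0])

```text
clock: 10.7
tcp_pos: [0.5127, 0.0199, 0.1572]
orientation: [-2.668, 1.658, -0.002]
contact_force: [-7.4, -0.7, 20.2]
grip_width: -0.0002
```

Request:
servo_tool(increments=[0, 0, -10, 0, 0, 0, 0, 0, 0, -10, 0, 0, 0, 0, 0, 0, -10, 0, 0, 0, 0, 0, 0, -8, 0, 0, 0, 0, 0, 0, -3, 0, 0, 0, 0, 0, 0, 0, 0, 0, 0, 0, 0, 0, 0, 0, 0, 0, 0, 0, 0, 0, 0, 0, 0, 0])

```text
clock: 11.7
tcp_pos: [0.5119, 0.0198, 0.1961]
orientation: [2.668, -1.658, -0.001]
contact_force: [-0.3, 0.2, -0.5]
grip_width: 0.0001
```

```bash
python3 look.py 6 scene side wrist; python3 pin.py 6
```

```text
{'clock': np.float64(11.7), 'tcp_pos': array([0.5119, 0.0198, 0.1961]), 'orientation': array([ 2.6680e+00, -1.6579e+00, -9.0000e-04]), 'contact_force': array([-0.3008,  0.2003, -0.5357]), 'joints': array([ 0.2061,  0.2506, -0.4271,  1.9249,  0.1229,  0.9919, -1.3888])}
scene [13 13  6 10 41] z 10/50/90 [0.0902 0.1024 0.1075]
  expected tip in/out [345.1 264.3] [346.1 259.2] top px of red row 258 cen 345.6 262.6
  knob z p90 [0.2119 0.2133 0.2145]
side [12  7  5  9 37] z 10/50/90 [0.092  0.1012 0.1068]
  expected tip in/out [270.1 202.3] [270.3 195.2] top px of red row 197 cen 270.0 200.4
  knob z p90 [0.2128 0.2134 0.2139]
wrist [ 64  60  14  14 165] z 10/50/90 [0.1063 0.1078 0.1089]
  expected tip in/out [308.   93.4] [309.9  92.7] top px of red row 90 cen 310.7 96.8
```

The pin is at about 108 mm, so it's nearly out. I'll do two more full strokes, which do no harm once the pump is idle.

Request:
servo_tool(increments=[0, 0, 9, 0, 0, 0, 0, 0, 0, 9, 0, 0, 0, 0, 0, 0, 9, 0, 0, 0, 0, 0, 0, 9, 0, 0, 0, 0, 0, 0, 4, 0, 0, 0, 0, 0, 0, 1, 0, 0, 0, 0, 0, 0, 0, 0, 0, 0, 0, 0, 0, 0, 0, 0, 0, 0])

```text
clock: 12.85
tcp_pos: [0.5128, 0.0199, 0.1572]
orientation: [-2.668, 1.658, -0.002]
contact_force: [-5.6, -0.8, 19.6]
grip_width: 0.0001
```

Request:
servo_tool(increments=[0, 0, -10, 0, 0, 0, 0, 0, 0, -10, 0, 0, 0, 0, 0, 0, -10, 0, 0, 0, 0, 0, 0, -8, 0, 0, 0, 0, 0, 0, -3, 0, 0, 0, 0, 0, 0, 0, 0, 0, 0, 0, 0, 0, 0, 0, 0, 0, 0, 0, 0, 0, 0, 0, 0, 0])

```text
clock: 13.85
tcp_pos: [0.5119, 0.0199, 0.1961]
orientation: [2.668, -1.658, -0.001]
contact_force: [-0.2, 0.0, 0.2]
grip_width: 0.0001
```

```bash
python3 look.py 7 scene side wrist; python3 pin.py 7
```

```text
{'clock': np.float64(13.85), 'tcp_pos': array([0.5119, 0.0199, 0.1961]), 'orientation': array([ 2.6681e+00, -1.6579e+00, -9.0000e-04]), 'contact_force': array([-0.2291,  0.0229,  0.2287]), 'joints': array([ 0.2064,  0.2507, -0.4275,  1.9249,  0.123 ,  0.9919, -1.3889])}
scene [13 13  6 10 45] z 10/50/90 [0.0916 0.1044 0.1089]
  expected tip in/out [345.1 264.3] [346.1 259.2] top px of red row 258 cen 345.6 262.3
  knob z p90 [0.2119 0.2133 0.2143]
side [12  5  5 11 43] z 10/50/90 [0.0919 0.1026 0.109 ]
  expected tip in/out [270.1 202.3] [270.3 195.2] top px of red row 195 cen 270.0 199.7
  knob z p90 [0.2128 0.2135 0.214 ]
wrist [ 64  60  15  15 173] z 10/50/90 [0.1087 0.1101 0.111 ]
  expected tip in/out [308.   93.3] [309.9  92.6] top px of red row 90 cen 310.9 96.8
```

Request:
servo_tool(increments=[0, 0, 9, 0, 0, 0, 0, 0, 0, 9, 0, 0, 0, 0, 0, 0, 9, 0, 0, 0, 0, 0, 0, 9, 0, 0, 0, 0, 0, 0, 4, 0, 0, 0, 0, 0, 0, 1, 0, 0, 0, 0, 0, 0, 0, 0, 0, 0, 0, 0, 0, 0, 0, 0, 0, 0])

```text
clock: 15.0
tcp_pos: [0.5128, 0.0199, 0.1572]
orientation: [-2.668, 1.658, -0.002]
contact_force: [-5.3, -0.1, 20.0]
grip_width: -0.0001
```

Request:
servo_tool(increments=[0, 0, -10, 0, 0, 0, 0, 0, 0, -10, 0, 0, 0, 0, 0, 0, -10, 0, 0, 0, 0, 0, 0, -8, 0, 0, 0, 0, 0, 0, -3, 0, 0, 0, 0, 0, 0, 0, 0, 0, 0, 0, 0, 0, 0, 0, 0, 0, 0, 0, 0, 0, 0, 0, 0, 0])

```text
clock: 16.0
tcp_pos: [0.5119, 0.0198, 0.1961]
orientation: [2.668, -1.658, -0.001]
contact_force: [-0.4, 0.1, 0.2]
grip_width: -0.0004
```

Request:
servo_tool(increments=[0, 0, -20, 0, 0, 0, 0, 0, 0, -30, 0, 0, 0, 0, 0, 0, -30, 0, 0, 0, 0, 0, 0, -20, 0, 0, 0, 0, 0, 0, -10, 0, 0, 0, 0, 0, 0, 0, 0, 0, 0, 0, 0, 0, 0, 0, 0, 0, 0, 0, 0, 0, 0, 0, 0, 0])

```text
clock: 17.0
tcp_pos: [0.5117, 0.0198, 0.3056]
orientation: [2.668, -1.658, -0.002]
contact_force: [-0.8, -0.1, -0.0]
grip_width: 0.0001
```

```bash
python3 look.py 8 scene side wrist; python3 pin.py 8
```

```text
{'clock': np.float64(17.0), 'tcp_pos': array([0.5117, 0.0198, 0.3056]), 'orientation': array([ 2.6677e+00, -1.6576e+00, -2.1000e-03]), 'contact_force': array([-0.7616, -0.1166, -0.0128]), 'joints': array([ 0.2261,  0.1517, -0.432 ,  1.7819,  0.067 ,  1.224 , -1.3364])}
scene [13 13  6 10 44] z 10/50/90 [0.0896 0.1054 0.1094]
  expected tip in/out [345.1 264.3] [346.1 259.2] top px of red row 258 cen 345.6 262.3
  knob z p90 [0.212  0.2132 0.2143]
side [12  5  5 11 44] z 10/50/90 [0.0921 0.1015 0.1086]
  expected tip in/out [270.1 202.3] [270.3 195.2] top px of red row 195 cen 270.0 199.6
  knob z p90 [0.2129 0.2135 0.214 ]
wrist [58 64  9 10 78] z 10/50/90 [0.106  0.1097 0.111 ]
  expected tip in/out [300.3  95.8] [301.3  95.4] top px of red row 94 cen 302.2 98.5
```

View pics/scene8.png

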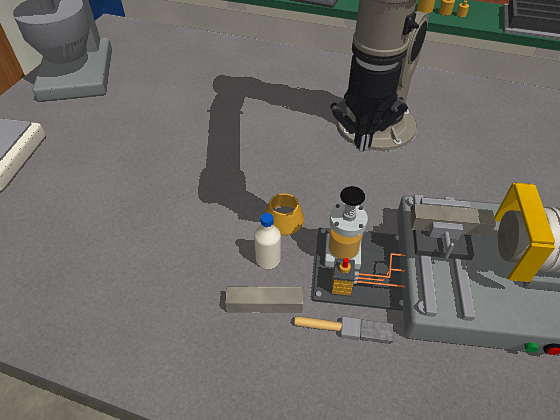

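View pics/side8.png

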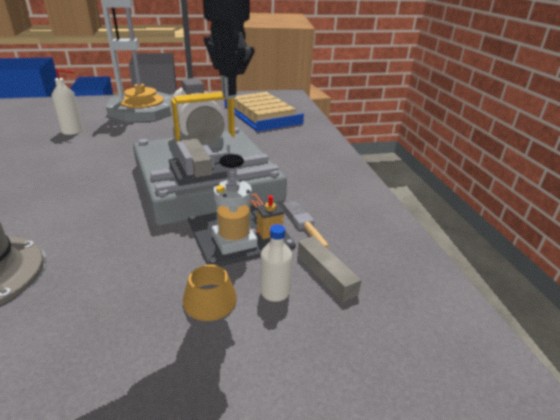

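The last two strokes left the pin unchanged at about 109.5 mm: side view (270,195), scene view (345,258). The knob is up at 0.214, the bystanders are in the same pixels as at the start, and the hand is about 115 mm above the knob. I'm handing in.

```bash
python3 -c "
from bench import *
hand_in()"
```

```text
the job is handed in; nothing more can be done
```

The lubricator is pumped and the red indicator pin is fully out. I pressed the knob from above with closed fingertips and never gripped it. It took one short probing press of about 6 mm and five full strokes, the last probably idle. The knob went down to its stop on every full stroke (19 to 20 N on the last four) and came right back up each time. The job was handed in at about 17 s of the 42 s allowed.

**Last checks:**
- **Pin:** its tip is at about 109–110 mm in all three cameras, and the last stroke did not move it.
- **Knob:** back up at about 214 mm.
- **Hand:** about 115 mm above the knob, with the contact force near zero.
- **Bystanders:** the cone mould, bottle, prism and brush look unmoved in both fixed camera views. I compared these by eye only.

**Disagreements:**
- **Fingertip height:** the closed fingertips sit about 25 mm above the reported TCP, in the images and at contact. That is why the first press was so short, and I corrected for it after that.
- **First full stroke:** I paused it 1–2 mm short of the bottom for pictures, then finished it. The force there was only about 12 N, so I can't confirm it reached the stop.

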